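# Press the neck home under the soundboard's edge

### The job

Take the loose guitar neck from its stand and, keeping it level, push its tenon into the mortise under the edge of the soundboard until the heel sits flush on the body's end. Keep pushing until the sprung carriage under the body is fully back against its stop, and finish there, still holding the neck pressed home: do not let go. Leave the jar, spool clamp and sanding block where they are.

Things in the scene. Friction and masses are not known exactly. Their poses are not given: they have to be found in the camera images.
- neck_grip (a point): Loose pale wood neck of a small guitar with dark fretboard, 140 to 240 g, lying level on a stand. This point: middle of its straight shaft, half-way through the thickness, near the balance point. x along the neck to heel and tenon, y across, z up. Shaft 34 mm wide (y), 20 thick (z). Free to grasp from 35 mm along -x to 50 mm along +x. The heel's foot is 45 mm below, the head's end 158 mm along -x.
- heel_face (a point): Point on the same neck, 85 mm along +x and 17 mm below neck_grip, axes alike: in the plane of the heel's flat face, centre of the tenon's root. The tenon, a plain block 20 mm wide (y) and 36 mm high (z), stands 20 mm out from the face along +x.
- neck: The same neck; origin at the foot of the heel, in the plane of its face, 28 mm below heel_face. Heel 26 mm long (x), 34 wide, 55 high from foot to fretboard top. Flat head at the far end: 85 mm long, 54 wide, 13 thick.
- mortise (a point): Centre of the mouth of the pocket in the guitar body's flat end face, 57 mm above the bench; rides on the carriage. x horizontal into the body (push this way), y across, z up. Pocket 23.5 mm wide (y), 39.5 high (z), 24 deep, mouth flared about 2.5 mm; its roof is the soundboard's edge, 5 mm thick. Home: heel_face on this point, axes agreeing, faces touching, tenon 4 mm short of the bottom.
- cradle: Fixed wooden bed with the small guitar body lying on its carriage, end face towards the robot. Origin on the bench, straight below the mortise's mouth with the carriage at rest; x as the mortise's. Body 276 mm long, up to 172 wide, top 83 mm above the bench; a thin dark line on it runs from the sound hole to straight above the pocket. Nothing stands in front of the end face; the bed, 120 mm wide, starts 20 mm behind it.
- carriage (a joint): How far the carriage that bears the guitar body has been pushed back along its fixed bed, in m, along the mortise's +x: 0 at rest (forward), 0.012 fully back against its stop. A spring always pushes it forward: about 3 N starts it, about 8 N holds it fully back; let go, it returns to 0.
- stand: Fixed stand bearing the neck: plywood base 200 x 80 x 12 mm and a cork-topped post (26 mm long, 50 wide, top 47 mm above the bench, 140 mm along -x). Origin on the bench under the heel's face at the start, x as the neck's; base from 175 mm along -x to 25 along +x. The heel's foot stands on the base, the shaft on the post.
- glue_jar_mid (a point): Amber glass jar with a steel cap, 62 mm across, 85 mm high, standing on the bench; point half-way up. Not part of the job.
- spool_clamp_mid (a point): Wooden spool clamp (two discs on a rod), 36 mm across, 105 mm high, standing on the bench; point half-way up. Not part of the job.
- sanding_block_mid (a point): Cork sanding block, 100 x 60 x 30 mm, flat on the bench; point half-way up. Not part of the job.
Mind the look-alikes: they are no part of the job. What is shaped like the stand but purple or turquoise is not meant.

How it is judged:
By the outcome, as a careful person would: the job done as asked, in the order asked, and still so for the second after the job is handed in, while the arm keeps its last pose, push and grip.
It also fails if it takes over 35 s, if anything falls off the work surface, if the arm or the gripper's body presses on something with over 40 N, if the wrist force passes 120 N, or if a joint passes its speed limit or range.

### The arm

A 6-joint arm with a two-finger parallel gripper is mounted at the origin on the work surface. World frame = base frame: x ahead of the robot, y to its left, z up, the work surface at z = 0. Lengths are in m, angles in degrees, forces in N, time in s.
With the tool pointing down it reaches from about 0.35 to 1 m from the base axis. Payload 7.1 kg.
Tool frame: the origin (TCP) lies between the finger pads; the fingertips stand 25 mm ahead of it and the grasp point (between the pads) lies 6 mm ahead of it (tips_ahead is the z of the fingertips in the tool frame, in m); z points along the fingers, y is the direction in which the jaws open and shut (so a half turn about z gives the same grasp; the last joint's range is limited). The gripper opens to 85 mm and grips with 20 to 120 N. Pads are 22 mm wide; open, the fingers measure 114 mm over their backs; the gripper's body (76 mm by 85 mm) begins 54 mm behind the grasp point. The pads swing forward as they close: fully open they stand 13 mm farther back than shut.
Start: joints at [-1.089, 24.242, 93.386, -0, 62.372, -1.089], TCP at [0.625, 0, 0.256] pointing down, gripper open.
Joint ranges: [-172.04, 172.04], [-51.8, 120.97], [4.93, 147.93], [-75.15, 255.16], [6.16, 154.13], [-145.62, 145.62]. Speed limits (degrees/s): [136.94, 136.94, 172.46, 180, 180, 180].

### API

Orientations are given as a 3x3 rotation matrix whose columns are the frame's x, y, z axes.
In Python, from bench import * gives the robot as it stands. The module is installed in compiled form; this text tells all that it offers.
- The arm moves only by the tool play_rows, never from a script. Its argument "plan" is a list of rows, each an object with "rotation": the turn, a rotation vector about the tool's x, y, z in degrees, a list of three; "xyz": the shift along the tool's x, y, z in mm, a list of three; "jaw": the finger opening in mm, from 0 to 85.4. A call has 1 to 20 rows; each row is the pose to reach, as a shift and turn from the pose commanded when the call began, along the tool's axes at that moment; what a row does not reach only later rows make up. A row lasts 1/10 s, in which the tool goes at most 50 mm and 8.59 degrees, less where a joint would pass 70% of its speed; a pose out of reach is approached as far as the arm can. A call with a gripper value outside its range is refused whole. The fingers move at their own pace and stop on an object; the grip force is fixed at half the most. Time passes only in rows, so rows that repeat a pose let the fingers close. It gives the time, the measured TCP pose, the force and the opening at its end, in the units of the state.
- state(): the state, without advancing time (a new reading comes with each control period).
- get_image(name): name is "scene" or "side" or "wrist"; returns a dict with "color" (420x560x3 uint8, red, green, blue), "depth" (420x560 float32, m along the optical axis (not along the pixel's ray), 0 where there is no reading), "K" (3x3 intrinsics, pixels), "extrinsics" (4x4, takes a point from camera to world coordinates); the wrist camera has in their place "mount" (4x4, takes a point from camera to tool coordinates, whose origin is the TCP and whose axes are the flange's). Camera axes: x right, y down, z forward; pixel columns grow to the right and rows downward; lengths in m; the calibration is good to about 2 mm. A picture is of the moment at which its call begins: read the wrist's pose just before it.
- finish_job(): hands the job in, once; it reports no verdict.
The state is a dict: "t": time; "joint_pos": joint angles; "joint_vel": joint speeds; "joint_efforts": joint torques, N m; "tool_pos": TCP position; "eef_rot": TCP orientation; "wrist_force": force on the tool from outside, world axes, zero at the start; "wrist_torque": the same for the moment, N m; "finger_gap": finger opening in m.
Only numpy, scipy, OpenCV 4.12 (cv2) and the standard library are available. Lean on these libraries where they do the work, as an engineer would, in place of code of your own. Each camera call takes 0.05 s, during which the arm holds its last target.

## Working session

There is one attempt and no reset: what is moved stays moved. The work goes in short steps, Python scripts to look and compute and a tool call to move; the robot and the scene stay as the last step left them, time stands still between calls to the robot, and variables do not carry over. Pictures are saved under pics/ and viewed, and the job is handed in when it is done.

Besides the shell and the picture viewer there is one more tool, called after "Request:" in YAML: its name, and indented under it one key for each argument. play_rows: Moves the arm, as the interface text tells. Its arguments: {"type":"object","properties":{"plan":{"type":"array","items":{"type":"object","properties":{"rotation":{"type":"array","items":{"type":"number"}},"xyz":{"type":"array","items":{"type":"number"}},"jaw":{"type":"number"}}}}},"required":["plan"]}

```bash
mkdir -p pics; python3 - <<'E'
from bench import *
import cv2,numpy as np
s=state();print({k:np.round(v,4).tolist() for k,v in s.items()})
for n in("scene","side"):
    d=get_image(n);cv2.imwrite(f"pics/{n}0.png",d["color"][:,:,::-1]);np.savez(f"{n}0.npz",**{k:d[k] for k in d})
    print(n,np.round(d["K"],1).tolist(),np.round(d["extrinsics"],3).tolist())
E
```

```text
{'t': 0.0, 'joint_pos': [-1.0882, 24.2839, 93.4315, -0.0002, 62.3707, -1.0888], 'joint_vel': [0.0625, -0.0366, -0.0279, -0.0171, -0.018, -0.0285], 'joint_efforts': [0.0007, -55.7383, -28.1743, 0.0001, 0.0072, 0.0], 'tool_pos': [0.6245, 0.0, 0.2556], 'eef_rot': [[-0.0, 1.0, -0.0015], [1.0, 0.0, 0.0], [0.0, -0.0015, -1.0]], 'wrist_force': [0.1873, 0.0536, 0.2545], 'wrist_torque': [-0.0245, 0.006, -0.0427], 'finger_gap': 0.0854}
scene [[403.0, 0.0, 277.2], [0.0, 403.0, 198.9], [0.0, 0.0, 1.0]] [[-0.874, 0.278, -0.398, 1.122], [0.486, 0.489, -0.725, 0.871], [-0.007, -0.827, -0.562, 0.752], [0.0, 0.0, 0.0, 1.0]]
side [[385.1, 0.0, 287.5], [0.0, 385.1, 209.7], [0.0, 0.0, 1.0]] [[0.771, -0.316, 0.553, 0.095], [-0.637, -0.38, 0.671, -0.649], [-0.002, -0.869, -0.495, 0.543], [0.0, 0.0, 0.0, 1.0]]
```

View pics/scene0.png

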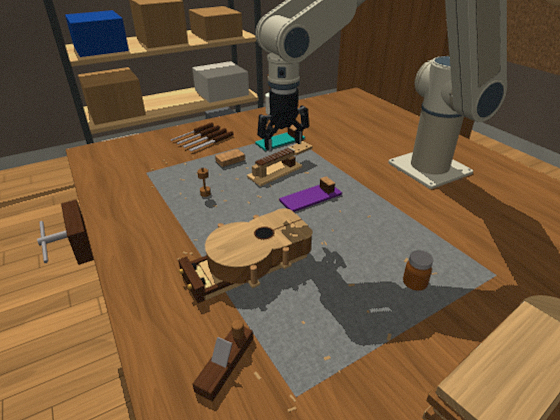

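View pics/side0.png

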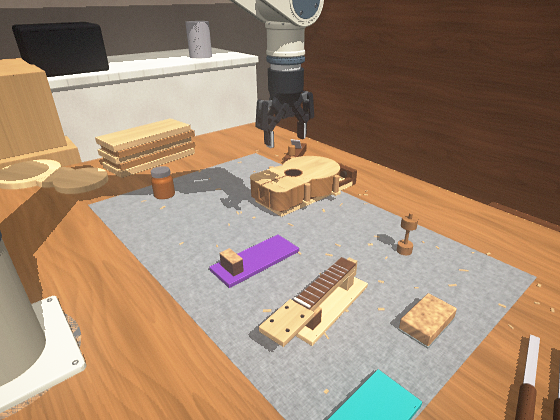

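The pale stand with the neck is at side (315,300) and scene (285,160). The purple stand is at side (255,258) and the turquoise one at side (375,400); both are empty look-alikes. The body's end face is near side (265,195). I'll enlarge both views to confirm.

```bash
python3 - <<'E'
import cv2
s=cv2.imread("pics/side0.png");c=cv2.imread("pics/scene0.png")
cv2.imwrite("pics/c1.png",cv2.resize(s[245:355,245:385],None,fx=5,fy=5,interpolation=cv2.INTER_CUBIC))
cv2.imwrite("pics/c2.png",cv2.resize(s[140:230,235:365],None,fx=6,fy=6,interpolation=cv2.INTER_CUBIC))
cv2.imwrite("pics/c3.png",cv2.resize(c[200:300,190:320],None,fx=6,fy=6,interpolation=cv2.INTER_CUBIC))
E
```

```text
(no output)
```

View pics/c1.png

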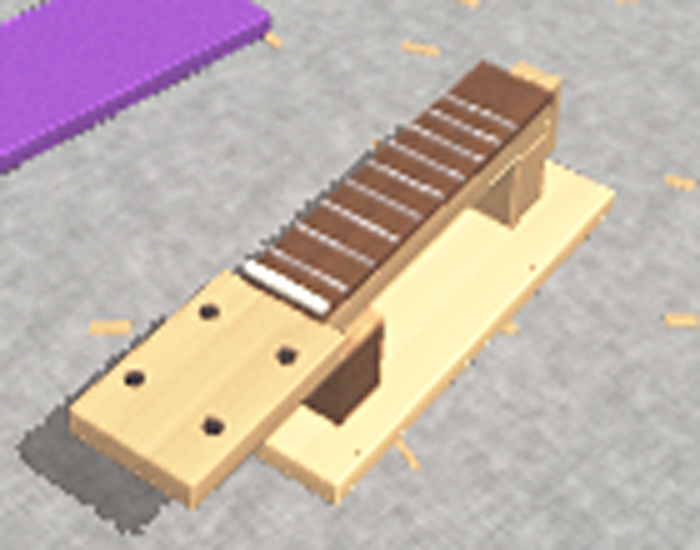

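View pics/c2.png

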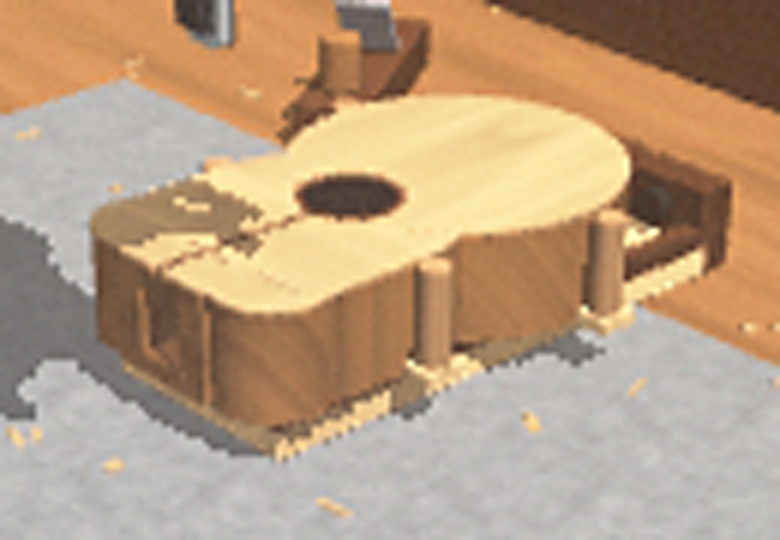

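View pics/c3.png

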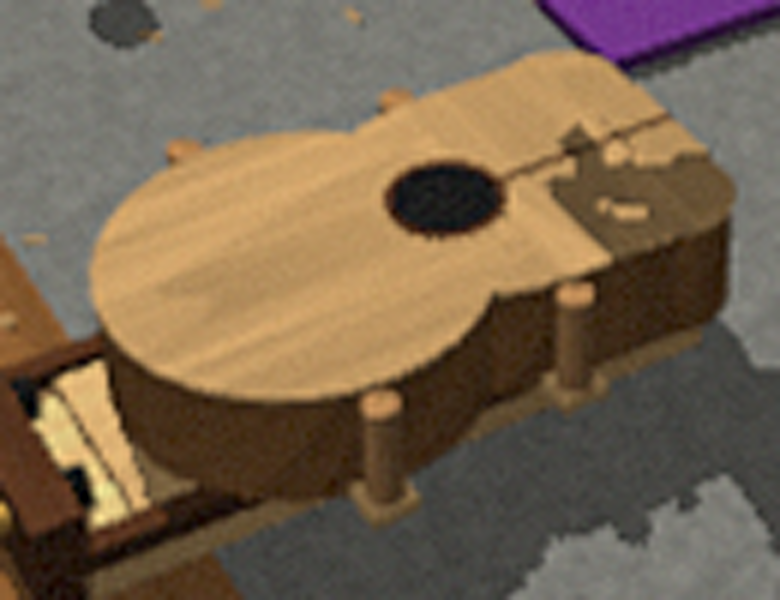

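```bash
cat > h.py <<'E'
import numpy as np,cv2
def ray(d,u,v,z,E=None):
    E=d["extrinsics"] if E is None else E
    p=E[:3,:3]@np.linalg.solve(d["K"],[u,v,1.]);o=E[:3,3]
    return o+p*(z-o[2])/p[2]
E
python3 - <<'E'
from h import *
s=np.load("side0.npz");c=np.load("scene0.npz")
for u,v,z in[(293.6,298,.067),(311,308,.067),(342,257.4,.067),(356.6,264,.067),(261.7,184.7,.083),(293.3,172.8,.083)]:print(u,v,np.round(ray(s,u,v,z),4))
for u,v in[(190+672/6,200+117/6),(190+445/6,200+200/6)]:print(u,v,np.round(ray(c,u,v,.083),4))
E
```

```text
293.6 298 [ 0.4325 -0.2558  0.067 ]
311 308 [ 0.4395 -0.2939  0.067 ]
342 257.4 [ 0.5865 -0.2277  0.067 ]
356.6 264 [ 0.5929 -0.2616  0.067 ]
261.7 184.7 [0.6422 0.1255 0.083 ]
293.3 172.8 [0.7593 0.1304 0.083 ]
302.0 219.5 [0.6387 0.1308 0.083 ]
264.1666666666667 233.33333333333334 [0.7567 0.1327 0.083 ]
```

```bash
cat >> h.py <<'E'
def wrist(name):
    from bench import state,get_image
    s=state();d=get_image("wrist");T=np.eye(4);T[:3,:3]=s["eef_rot"];T[:3,3]=s["tool_pos"]
    d=dict(d);d["extrinsics"]=T@d["mount"];np.savez(name+".npz",**d);cv2.imwrite("pics/"+name+".png",d["color"][:,:,::-1])
    print(s["t"],np.round(s["tool_pos"],4),np.round(d["mount"],3).tolist(),np.round(d["K"],1).tolist());return d
E
python3 -c "
from h import *
wrist('w0')"
```

```text
0.1 [0.6245 0.     0.2556] [[0.0, -0.965, -0.263, 0.065], [1.0, 0.0, -0.0, -0.001], [0.0, -0.263, 0.965, -0.118], [0.0, 0.0, 0.0, 1.0]] [[302.2, 0.0, 280.6], [0.0, 302.2, 203.2], [0.0, 0.0, 1.0]]
```

View pics/w0.png

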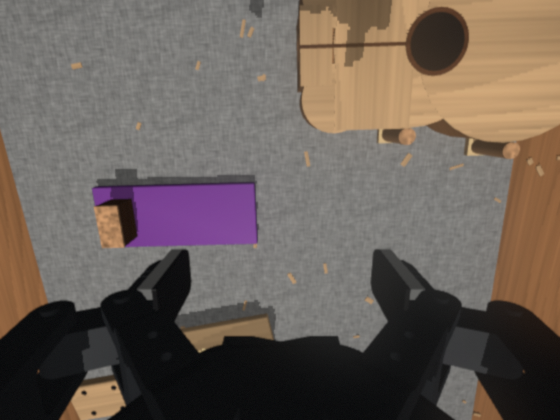

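The wrist view shows the body's dark line from the end face at (300,46) to the hole's edge at (405,43). The end edge of the body runs down column 301. I'll fit both.

```bash
python3 - <<'E'
from h import *
d=np.load("w0.npz")
cv2.imwrite("pics/w0c.png",cv2.resize(d["color"][0:140,270:410,::-1],None,fx=4,fy=4,interpolation=cv2.INTER_NEAREST))
g=cv2.cvtColor(d["color"],cv2.COLOR_RGB2GRAY).astype(float)
P=[]
for u in list(range(306,330))+list(range(365,402)):
    col=g[36:56,u]; w=np.clip(np.median(col)-col-15,0,None)
    if w.sum()>0: 
        v=36+(w*np.arange(20)).sum()/w.sum(); P.append(ray(d,u,v,.083))
P=np.array(P);l=cv2.fitLine(P[:,:2].astype(np.float32),cv2.DIST_HUBER,0,1e-4,1e-4).ravel()
print("line",l,np.degrees(np.arctan2(l[1],l[0])), "y at x=.64",l[3]+(.64-l[2])*l[1]/l[0])
# end edge: saturation jump
hs=cv2.cvtColor(d["color"],cv2.COLOR_RGB2HSV)[:,:,1].astype(float)
Q=[]
for v in list(range(5,40))+list(range(54,85)):
    r=np.diff(cv2.GaussianBlur(hs[v:v+1],(3,1),0)[0,285:315]);i=r.argmax();Q.append((285+i+.5,v))
print(Q[::6]);
Q=np.array([ray(d,u,v,.083) for u,v in Q]);m=cv2.fitLine(Q[:,:2].astype(np.float32),cv2.DIST_HUBER,0,1e-4,1e-4).ravel()
print("edge",m,np.degrees(np.arctan2(m[1],m[0])), Q[:,0].std())
k=np.median(d["depth"][60:80,310:330]);print("depth top",k)
for u,v in[(320,65),(320,100),(350,90),(220,215)]:
    z=d["depth"][v,u];p=d["extrinsics"]@np.r_[np.linalg.solve(d["K"],[u,v,1])*z,1];print(np.round(p,4))
E
```

```text
line [0.9995832  0.02887042 0.6971563  0.12970239] 1.6543828 y at x=.64 0.12805158
[(np.float64(298.5), 5), (np.float64(298.5), 11), (np.float64(297.5), 17), (np.float64(297.5), 23), (np.float64(296.5), 29), (np.float64(296.5), 35), (np.float64(296.5), 55), (np.float64(296.5), 61), (np.float64(296.5), 67), (np.float64(297.5), 73), (np.float64(297.5), 79)]
edge [ 0.01291914 -0.99991655  0.63745725  0.12541074] -89.259766 0.0005993800928885467
depth top 0.2675153
[0.6577 0.1131 0.0831 1.    ]
[0.6585 0.0836 0.0854 1.    ]
[0.6852 0.0922 0.0847 1.    ]
[ 0.5473 -0.0478  0.0139  1.    ]
```

View pics/w0c.png

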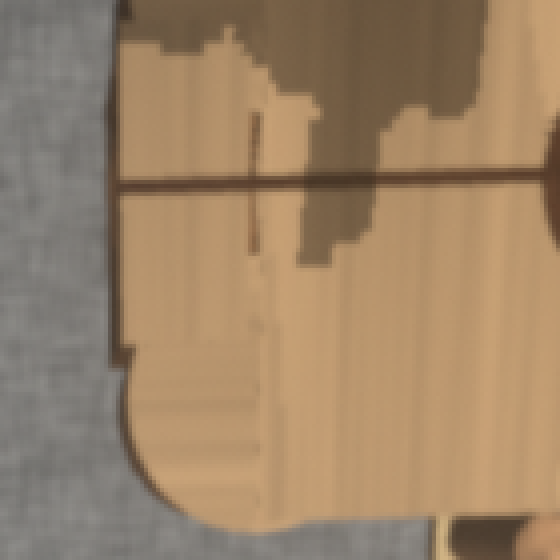

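Request:
play_rows:
  plan:
    - {"rotation":[0,0,8],"xyz":[-20,-11,0],"jaw":85}
    - {"rotation":[0,0,16],"xyz":[-50,-28,0],"jaw":85}
    - {"rotation":[0,0,24],"xyz":[-85,-47,0],"jaw":85}
    - {"rotation":[0,0,32],"xyz":[-120,-66,0],"jaw":85}
    - {"rotation":[0,0,40],"xyz":[-155,-85,0],"jaw":85}
    - {"rotation":[0,0,48],"xyz":[-190,-104,0],"jaw":85}
    - {"rotation":[0,0,56],"xyz":[-220,-120,0],"jaw":85}
    - {"rotation":[0,0,64],"xyz":[-245,-134,0],"jaw":85}
    - {"rotation":[0,0,72],"xyz":[-260,-142,0],"jaw":85}
    - {"rotation":[0,0,79],"xyz":[-266,-145,0],"jaw":85}
    - {"rotation":[0,0,79],"xyz":[-266,-145,0],"jaw":85}
    - {"rotation":[0,0,79],"xyz":[-266,-145,0],"jaw":85}

```text
t: 1.35
tool_pos: [0.4799, -0.2658, 0.2562]
eef_rot: [[0.981, 0.194, -0.0], [0.194, -0.981, 0.0], [-0.0, -0.0, -1.0]]
wrist_force: [0.1, 0.2, -0.4]
finger_gap: 0.0849
```

```bash
python3 -c "
from h import *
wrist('w1')
from bench import state
print(np.round(state()['eef_rot'],4).tolist(),state()['joint_pos'])"
```

```text
1.35 [ 0.4799 -0.2658  0.2562] [[0.0, -0.965, -0.263, 0.065], [1.0, 0.0, 0.001, 0.001], [-0.001, -0.263, 0.965, -0.118], [0.0, 0.0, 0.0, 1.0]] [[302.2, 0.0, 280.6], [0.0, 302.2, 203.2], [0.0, 0.0, 1.0]]
[[0.981, 0.1939, -0.0001], [0.1939, -0.981, 0.0003], [-0.0001, -0.0003, -1.0]] [-3.01978043e+01  1.78726896e+01  1.03117115e+02  1.06361828e-02
  5.90245715e+01  4.86141220e+01]
```

View pics/w1.png

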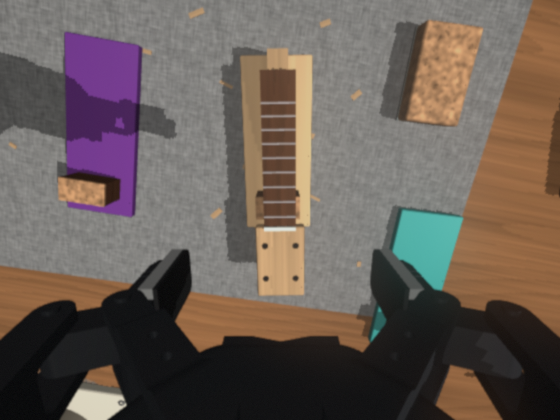

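The wrist view shows the dark fretboard at columns 261–296, rows 70–228, the tenon at (277,58), and the head at rows 228–294. I'll fit the fretboard's edges at z = 0.067.

```bash
python3 - <<'E'
from h import *
d=np.load("w1.npz");s=d["color"]
g=cv2.cvtColor(s,cv2.COLOR_RGB2GRAY).astype(float)
L=[];R=[]
for v in range(78,180):
    r=np.diff(cv2.GaussianBlur(g[v:v+1],(3,1),0)[0])
    if g[v,270:290].mean()>90: continue
    i=252+r[252:270].argmin();j=288+r[288:306].argmax()
    L.append((i+.5,v));R.append((j+.5,v))
print(L[::12],R[::12])
f=lambda A:np.array([ray(d,u,v,.067)[:2] for u,v in A],np.float32)
ls=[cv2.fitLine(f(A),cv2.DIST_HUBER,0,1e-4,1e-4).ravel() for A in(L,R)]
for l in ls:
    if l[0]<0:l[:2]*=-1
    print(l,np.degrees(np.arctan2(l[1],l[0])))
yaw=np.mean([np.arctan2(l[1],l[0]) for l in ls]);x=np.array([np.cos(yaw),np.sin(yaw)]);y=np.array([-x[1],x[0]])
print("width",(ls[0][2:]-ls[1][2:])@y,"yaw",np.degrees(yaw))
c=((ls[0][2:]@y)+(ls[1][2:]@y))/2
for u,v,z in[(278,69.5,.067),(279,228,.067),(277,48.5,.058),(280,294.5,.06)]:
    p=ray(d,u,v,z)[:2];print(v,"along",p@x,p@y-c)
col=g[40:80,272:284].mean(1);print(np.round(col))
cv2.imwrite("pics/w1c.png",cv2.resize(s[30:240,220:340,::-1],None,fx=2.8,fy=2.8,interpolation=cv2.INTER_NEAREST))
np.save("neck.npy",[yaw,c]);print(x,y,c)
D=d["depth"];
for u,v in[(279,120),(279,180),(279,76),(280,270),(248,130)]:
    p=d["extrinsics"]@np.r_[np.linalg.solve(d["K"],[u,v,1])*D[v,u],1];print(u,v,np.round(p,4))
E
```

```text
[(np.float64(259.5), 78), (np.float64(259.5), 90), (np.float64(260.5), 106), (np.float64(260.5), 122), (np.float64(261.5), 138), (np.float64(261.5), 154), (np.float64(262.5), 170)] [(np.float64(295.5), 78), (np.float64(295.5), 90), (np.float64(295.5), 106), (np.float64(295.5), 122), (np.float64(295.5), 138), (np.float64(295.5), 154), (np.float64(295.5), 170)]
[ 0.97797334  0.20872997  0.5358261  -0.23574017] 12.047935
[ 0.97840154  0.20671336  0.5405013  -0.26959652] 11.929815
width 0.034089014 yaw 11.988875
69.5 along 0.5256425303368923 -0.000666095890936913
228 along 0.36784193212341876 0.0008235492850585113
48.5 along 0.5454817358370148 3.385651911219645e-05
294.5 along 0.2825991898043681 0.0009960615730622568
[131. 131. 132. 130. 128. 127. 127. 133. 143. 152. 155. 155. 155. 155.
 155. 155. 155. 155. 155. 155. 155. 155. 155. 155. 155. 155. 154. 146.
 126.  98.  78.  73.  74.  74.  73.  73.  73.  73.  73.  72.]
[0.978188   0.20772177] [-0.20772177  0.978188  ] -0.35894546
279 120 [ 0.5442 -0.2523  0.0678  1.    ]
279 180 [ 0.4857 -0.2638  0.0672  1.    ]
279 76 [ 0.5835 -0.2446  0.0671  1.    ]
280 270 [ 0.3839 -0.2849  0.0638  1.    ]
248 130 [ 0.5263 -0.2188  0.0122  1.    ]
```

View pics/w1c.png

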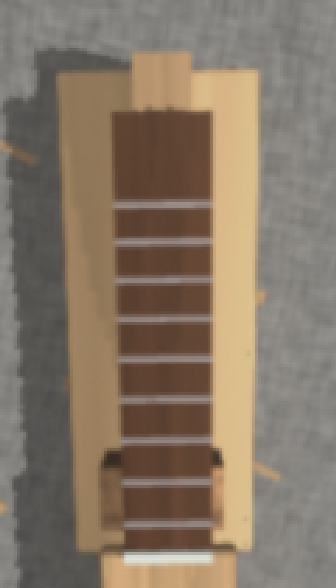

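Request:
play_rows:
  plan:
    - {"rotation":[0,0,-0.8],"xyz":[26.4,-1.1,20],"jaw":85}
    - {"rotation":[0,0,-0.8],"xyz":[26.4,-1.1,60],"jaw":85}
    - {"rotation":[0,0,-0.8],"xyz":[26.4,-1.1,100],"jaw":80}
    - {"rotation":[0,0,-0.8],"xyz":[26.4,-1.1,130],"jaw":75}
    - {"rotation":[0,0,-0.8],"xyz":[26.4,-1.1,155],"jaw":70}
    - {"rotation":[0,0,-0.8],"xyz":[26.4,-1.1,175],"jaw":66}
    - {"rotation":[0,0,-0.8],"xyz":[26.4,-1.1,188],"jaw":62}
    - {"rotation":[0,0,-0.8],"xyz":[26.4,-1.1,196],"jaw":60}
    - {"rotation":[0,0,-0.8],"xyz":[26.4,-1.1,196],"jaw":60}
    - {"rotation":[0,0,-0.8],"xyz":[26.4,-1.1,196],"jaw":60}

```text
t: 2.4
tool_pos: [0.5062, -0.26, 0.061]
eef_rot: [[0.979, 0.205, 0.001], [0.205, -0.979, -0.0], [0.001, 0.001, -1.0]]
wrist_force: [0.2, 0.2, 0.8]
finger_gap: 0.0601
```

```bash
python3 -c "
from h import *
wrist('w2')
from bench import *
cv2.imwrite('pics/s2.png',cv2.resize(get_image('side')['color'][180:370,220:410,::-1],None,fx=3,fy=3,interpolation=2))"
```

```text
2.4 [ 0.5062 -0.26    0.061 ] [[0.0, -0.965, -0.263, 0.065], [1.0, 0.0, 0.001, 0.001], [-0.001, -0.263, 0.965, -0.118], [0.0, 0.0, 0.0, 1.0]] [[302.2, 0.0, 280.6], [0.0, 302.2, 203.2], [0.0, 0.0, 1.0]]
```

View pics/w2.png

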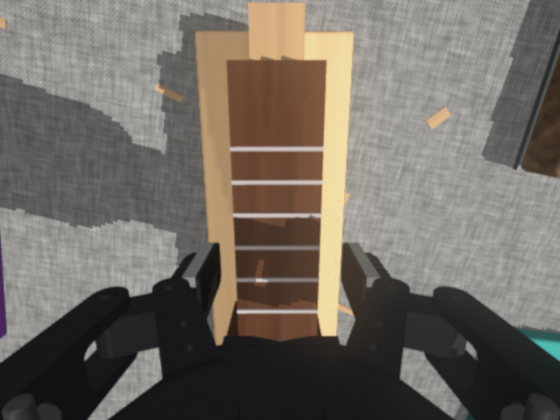

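View pics/s2.png

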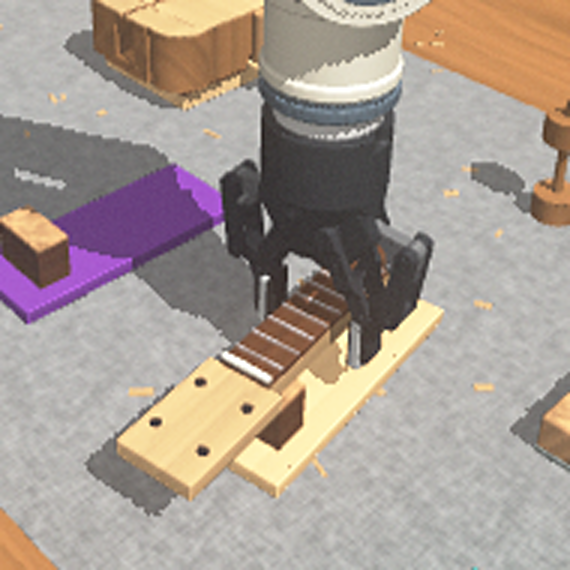

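The fingers straddle the shaft: pads at wrist (205,270) and (355,270), shaft between columns 232 and 323, and the tips are clear of the stand's base. Closing.

Request:
play_rows:
  plan:
    - {"rotation":[0,0,0],"xyz":[0,0,0],"jaw":20}
    - {"rotation":[0,0,0],"xyz":[0,0,0],"jaw":20}
    - {"rotation":[0,0,0],"xyz":[0,0,0],"jaw":20}
    - {"rotation":[0,0,0],"xyz":[0,0,0],"jaw":20}
    - {"rotation":[0,0,0],"xyz":[0,0,0],"jaw":20}
    - {"rotation":[0,0,0],"xyz":[0,0,0],"jaw":20}
    - {"rotation":[0,0,0],"xyz":[0,0,0],"jaw":20}
    - {"rotation":[0,0,0],"xyz":[0,0,0],"jaw":20}

```text
t: 3.3
tool_pos: [0.5061, -0.2601, 0.0612]
eef_rot: [[0.979, 0.204, 0.001], [0.204, -0.979, -0.001], [0.001, 0.001, -1.0]]
wrist_force: [-0.7, 0.3, 5.2]
finger_gap: 0.0332
```

Request:
play_rows:
  plan:
    - {"rotation":[0,0,0],"xyz":[0,0,-4],"jaw":20}
    - {"rotation":[0,0,0],"xyz":[0,0,-12],"jaw":20}
    - {"rotation":[0,0,0],"xyz":[0,0,-25],"jaw":20}
    - {"rotation":[0,0,0],"xyz":[0,0,-45],"jaw":20}
    - {"rotation":[0,0,0],"xyz":[0,0,-65],"jaw":20}
    - {"rotation":[0,0,0],"xyz":[0,0,-80],"jaw":20}
    - {"rotation":[0,0,0],"xyz":[0,0,-80],"jaw":20}
    - {"rotation":[0,0,0],"xyz":[0,0,-80],"jaw":20}

```text
t: 4.1
tool_pos: [0.5057, -0.2599, 0.1406]
eef_rot: [[0.979, 0.204, 0.001], [0.204, -0.979, -0.0], [0.001, 0.0, -1.0]]
wrist_force: [-0.4, -0.5, -2.0]
finger_gap: 0.0334
```

```bash
python3 -c "
from h import *
wrist('w3')
from bench import *
print(state()['wrist_force'],state()['wrist_torque'])
for n in('side','scene'):
    d=get_image(n);np.savez(n+'3.npz',**d);cv2.imwrite('pics/'+n+'3.png',d['color'][:,:,::-1])"
```

```text
4.1 [ 0.5057 -0.2599  0.1406] [[0.0, -0.965, -0.263, 0.065], [1.0, 0.0, 0.001, 0.001], [-0.001, -0.263, 0.965, -0.118], [0.0, 0.0, 0.0, 1.0]] [[302.2, 0.0, 280.6], [0.0, 302.2, 203.2], [0.0, 0.0, 1.0]]
[-0.37547891 -0.73070969 -1.77759557] [-0.02800125 -0.00271811 -0.0212933 ]
```

View pics/w3.png

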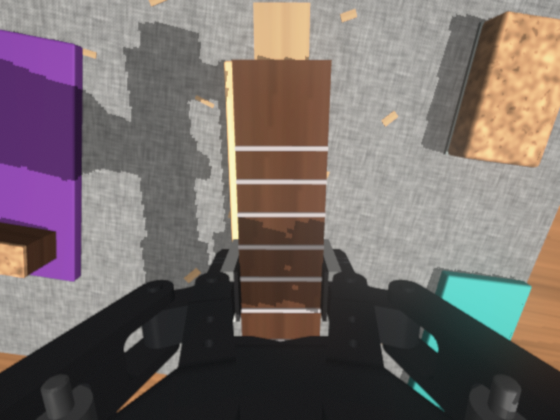

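View pics/side3.png

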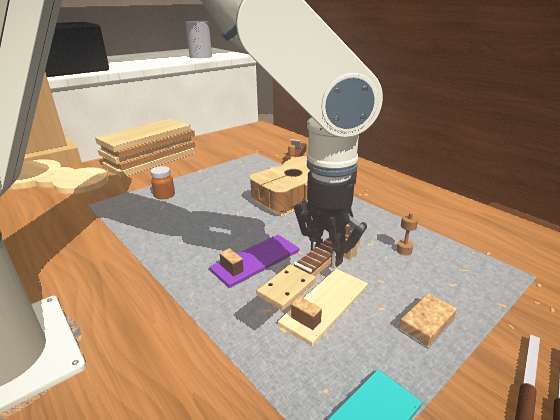

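The neck is lifted and clear of the stand: fretboard at columns 231–330, tenon at (281,30). Next I measure its pose in the tool frame, including pitch from depth.

```bash
cat > m.py <<'E'
from h import *
def neck(f,zt=-.0058,rows=range(70,142)):
    d=np.load(f+".npz");M=d["mount"];g=cv2.cvtColor(d["color"],cv2.COLOR_RGB2GRAY).astype(float)
    sat=cv2.cvtColor(d["color"],cv2.COLOR_RGB2HSV)[:,:,1].astype(float)
    L=[];R=[]
    for v in rows:
        r=np.diff(cv2.GaussianBlur(g[v:v+1],(3,1),0)[0])
        L.append((222+r[222:245].argmin()+.5,v));R.append((315+abs(r[315:340]).argmax()+.5,v))
    F=lambda A:np.array([ray(d,u,v,zt,M)[:2] for u,v in A],np.float32)
    ls=[cv2.fitLine(F(A),cv2.DIST_HUBER,0,1e-4,1e-4).ravel() for A in(L,R)]
    for l in ls: l[:2]*=np.sign(l[0])
    a=[np.degrees(np.arctan2(l[1],l[0])) for l in ls]
    yy=[l[3]+(.085-l[2])*l[1]/l[0] for l in ls]
    col=g[45:80,272:290].mean(1);i=np.diff(col).argmin();
    e=ray(d,281,45+i+1,zt,M)
    print("angles in tool",a,"y at heel",np.mean(yy),"width",np.ptp(yy),"end x",e[0],45+i)
    P=[]
    for v in range(65,230,3):
        for u in range(245,315,5):
            z=d["depth"][v,u]
            if z>0:P.append((M@np.r_[np.linalg.solve(d["K"],[u,v,1])*z,1])[:3])
    P=np.array(P);c,*_=np.linalg.lstsq(np.c_[P[:,0],P[:,1],np.ones(len(P))],P[:,2],rcond=None)
    print("plane z tool slopes deg",np.degrees(c[:2]),"z0",c[2],"at heel",c[2]+.085*c[0],"res",(P[:,2]-np.c_[P[:,0],P[:,1],np.ones(len(P))]@c).std())
E
python3 -c "
from m import *
neck('w3')"
```

```text
angles in tool [np.float32(-0.011642319), np.float32(0.25097826)] y at heel 0.0009077657 width 0.033913597 end x 0.08482272151329819 59
plane z tool slopes deg [0.14895358 0.08531637] z0 -0.006057490311160482 at heel -0.005836513222481796 res 0.0006834253979724457
```

Request:
play_rows:
  plan:
    - {"rotation":[0,0,0.3],"xyz":[3,-10,-8],"jaw":20}
    - {"rotation":[0,0,1],"xyz":[9,-32,-22],"jaw":20}
    - {"rotation":[0,0,2],"xyz":[18,-65,-38],"jaw":20}
    - {"rotation":[0,0,3],"xyz":[28,-100,-50],"jaw":20}
    - {"rotation":[0,0,4],"xyz":[38,-137,-57],"jaw":20}
    - {"rotation":[0,0,5],"xyz":[48,-174,-60],"jaw":20}
    - {"rotation":[0,0,6],"xyz":[58,-211,-60],"jaw":20}
    - {"rotation":[0,0,7],"xyz":[68,-248,-60],"jaw":20}
    - {"rotation":[0,0,8],"xyz":[78,-285,-60],"jaw":20}
    - {"rotation":[0,0,9],"xyz":[87,-317,-60],"jaw":20}
    - {"rotation":[0,0,9.6],"xyz":[94,-343,-60],"jaw":20}
    - {"rotation":[0,0,10],"xyz":[99,-360,-60],"jaw":20}
    - {"rotation":[0,0,10.1],"xyz":[102,-369,-60],"jaw":20}
    - {"rotation":[0,0,10.1],"xyz":[102.3,-371.7,-60],"jaw":20}
    - {"rotation":[0,0,10.1],"xyz":[102.3,-371.7,-60],"jaw":20}
    - {"rotation":[0,0,10.1],"xyz":[102.3,-371.7,-60],"jaw":20}

```text
t: 5.85
tool_pos: [0.5296, 0.1242, 0.2002]
eef_rot: [[1.0, 0.029, -0.0], [0.029, -1.0, -0.0], [-0.0, 0.0, -1.0]]
wrist_force: [0.3, -0.1, -1.3]
finger_gap: 0.033
```

```bash
python3 -c "
from m import *
wrist('w4');neck('w4')
for f in('w0','w1','w3','w4'):print(np.round(np.load(f+'.npz')['mount'],4)[:3].tolist())
"
```

```text
5.85 [0.5296 0.1242 0.2002] [[0.0, -0.965, -0.263, 0.065], [1.0, 0.0, 0.001, 0.001], [-0.001, -0.263, 0.965, -0.118], [0.0, 0.0, 0.0, 1.0]] [[302.2, 0.0, 280.6], [0.0, 302.2, 203.2], [0.0, 0.0, 1.0]]
angles in tool [np.float32(-0.28011584), np.float32(-0.03781305)] y at heel 0.0011061644 width 0.034006603 end x 0.08496532111807784 59
plane z tool slopes deg [0.25049853 0.06416704] z0 -0.00619598877886069 at heel -0.005824366731329832 res 0.0006564973648113818
[[0.0003, -0.9648, -0.2631, 0.0654], [1.0, 0.0004, -0.0003, -0.0013], [0.0003, -0.2631, 0.9648, -0.1177]]
[[0.0003, -0.9648, -0.2628, 0.0649], [1.0, 0.0001, 0.0007, 0.0006], [-0.0007, -0.2628, 0.9648, -0.1177]]
[[0.0003, -0.9648, -0.2628, 0.0649], [1.0, 0.0001, 0.0007, 0.0006], [-0.0007, -0.2628, 0.9648, -0.1177]]
[[0.0003, -0.9649, -0.2627, 0.065], [1.0, 0.0001, 0.0008, 0.0008], [-0.0007, -0.2627, 0.9649, -0.1177]]
```

View pics/w4.png

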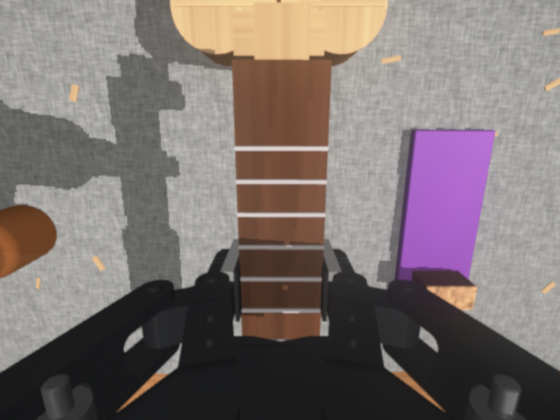

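The body's end is at the top of the picture, with its dark line just visible at (279,1). I'll back off 40 mm to see more of it.

Request:
play_rows:
  plan:
    - {"rotation":[0,0,0],"xyz":[-10,0,-5],"jaw":20}
    - {"rotation":[0,0,0],"xyz":[-28,0,-20],"jaw":20}
    - {"rotation":[0,0,0],"xyz":[-38,0,-38],"jaw":20}
    - {"rotation":[0,0,0],"xyz":[-40,0,-50],"jaw":20}
    - {"rotation":[0,0,0],"xyz":[-40,0,-50],"jaw":20}
    - {"rotation":[0,0,0],"xyz":[-40,0,-50],"jaw":20}

```text
t: 6.5
tool_pos: [0.4902, 0.1236, 0.2506]
eef_rot: [[1.0, 0.029, 0.001], [0.029, -1.0, 0.0], [0.001, -0.0, -1.0]]
wrist_force: [0.4, -0.0, -3.0]
finger_gap: 0.0333
```

```bash
python3 -c "
from m import *
d=wrist('w5');neck('w5')
cv2.imwrite('pics/w5c.png',cv2.resize(d['color'][0:100,180:380,::-1],None,fx=4,fy=4,interpolation=cv2.INTER_NEAREST))
from bench import *
print(np.round(state()['eef_rot'],4).tolist())
"
```

```text
6.5 [0.4902 0.1236 0.2506] [[0.0, -0.965, -0.263, 0.065], [1.0, 0.0, 0.001, 0.001], [-0.001, -0.263, 0.965, -0.118], [0.0, 0.0, 0.0, 1.0]] [[302.2, 0.0, 280.6], [0.0, 302.2, 203.2], [0.0, 0.0, 1.0]]
angles in tool [np.float32(-0.3643524), np.float32(0.39678124)] y at heel 0.0011195485 width 0.034181852 end x 0.08496560133884254 59
plane z tool slopes deg [ 0.20964063 -0.26286499] z0 -0.006128481744773053 at heel -0.005817473611815738 res 0.0006635604814546033
[[0.9996, 0.0294, 0.0001], [0.0294, -0.9996, -0.0], [0.0001, 0.0, -1.0]]
```

View pics/w5c.png

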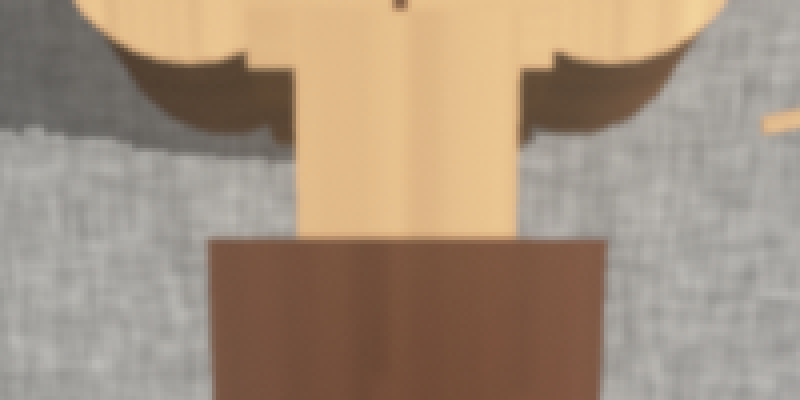

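The tenon is at crop columns 297–519, so its centre is u = 282. The body's line shows at u = 280, v = 1, and the soundboard's flat edge runs u 241.7–318.7 at v = 17.

```bash
python3 -c "
from m import *
d=np.load('w5.npz');M=d['mount'];E=d['extrinsics']
R=np.array([[.9996,.0294],[.0294,-.9996]])
for u,v in((280,1),(241.7,17.3),(318.7,17.3),(280.2,17.3)):print('world',ray(d,u,v,.083)[:2],'tool',R.T@(ray(d,u,v,.083)[:2]-[.4902,.1236]))
for u,v in((282,20),(282,50)):print('tenon tool',ray(d,u,v,.0032,M))
d=np.load('w4.npz');print('w4 line',ray(d,279.5,1,.083))
d=np.load('w0.npz');print('w0 edge',ray(d,299.8,47,.083),ray(d,300.8,60,.083))
d=np.load('w5.npz');g=d['color']
for v in range(0,4):print(v,g[v,270:290,0])
"
```

```text
world [0.65119341 0.1277939 ] tool [0.16105232 0.00054098]
world [0.63825423 0.15954081] tool [ 0.14905167 -0.03157364]
world [0.64018042 0.09500881] tool [0.14907985 0.03298917]
world [0.63921727 0.12727684] tool [0.14906576 0.00070574]
tenon tool [0.0996389  0.00142498 0.0032    ]
tenon tool [0.08991709 0.00143991 0.0032    ]
w4 line [0.67333313 0.12807497 0.083     ]
w0 edge [0.63960688 0.12759937 0.083     ] [0.64066607 0.11718739 0.083     ]
0 [229 229 228 229 229 229 229 221 175 135 131 167 218 228 230 230 230 230
 230 230]
1 [228 228 228 228 228 228 228 221 182 150 148 176 218 227 228 228 228 228
 228 229]
2 [226 227 227 227 228 228 228 225 206 189 187 201 220 225 225 226 226 226
 226 227]
3 [225 226 227 227 227 228 228 228 225 223 222 222 224 223 223 223 223 223
 224 224]
```

Request:
play_rows:
  plan:
    - {"rotation":[0,0,0],"xyz":[0,-0.5,10],"jaw":20}
    - {"rotation":[0,0,0],"xyz":[0,-0.5,35],"jaw":20}
    - {"rotation":[0,0,0],"xyz":[0,-0.5,70],"jaw":20}
    - {"rotation":[0,0,0],"xyz":[0,-0.5,105],"jaw":20}
    - {"rotation":[0,0,0],"xyz":[0,-0.5,135],"jaw":20}
    - {"rotation":[0,0,0],"xyz":[4,-0.5,157],"jaw":20}
    - {"rotation":[0,0,0],"xyz":[14,-0.5,169],"jaw":20}
    - {"rotation":[0,0,0],"xyz":[24,-0.5,172.4],"jaw":20}
    - {"rotation":[0,0,0],"xyz":[30,-0.5,172.4],"jaw":20}
    - {"rotation":[0,0,0],"xyz":[30,-0.5,172.4],"jaw":20}
    - {"rotation":[0,0,0],"xyz":[30,-0.5,172.4],"jaw":20}

```text
t: 7.65
tool_pos: [0.5201, 0.1251, 0.0785]
eef_rot: [[1.0, 0.03, 0.001], [0.03, -1.0, 0.0], [0.001, -0.0, -1.0]]
wrist_force: [-0.1, -0.2, -1.2]
finger_gap: 0.0332
```

```bash
python3 -c "
from m import *
d=wrist('w6');neck('w6')
from bench import *
print(np.round(state()['eef_rot'],4).tolist(),np.round(state()['tool_pos'],5))
for n,(a,b,c,e) in dict(side=(150,250,180,330),scene=(170,270,240,390)).items():
    d=get_image(n);np.savez(n+'6.npz',**d);cv2.imwrite('pics/'+n+'6.png',cv2.resize(d['color'][a:b,c:e,::-1],None,fx=5,fy=5,interpolation=2))
"
```

```text
7.65 [0.5201 0.1251 0.0785] [[0.0, -0.965, -0.263, 0.065], [1.0, 0.0, 0.001, 0.001], [-0.001, -0.263, 0.965, -0.118], [0.0, 0.0, 0.0, 1.0]] [[302.2, 0.0, 280.6], [0.0, 302.2, 203.2], [0.0, 0.0, 1.0]]
angles in tool [np.float32(-0.010139772), np.float32(-0.06346816)] y at heel 0.0010709707 width 0.03403196 end x 0.08496528798750942 59
plane z tool slopes deg [ 0.02785054 -0.18300255] z0 -0.0059702397908553565 at heel -0.0059289226815537706 res 0.0006594972764905094
[[0.9996, 0.0296, 0.0006], [0.0296, -0.9996, 0.0001], [0.0006, -0.0001, -1.0]] [0.51979 0.12512 0.0785 ]
```

View pics/side6.png

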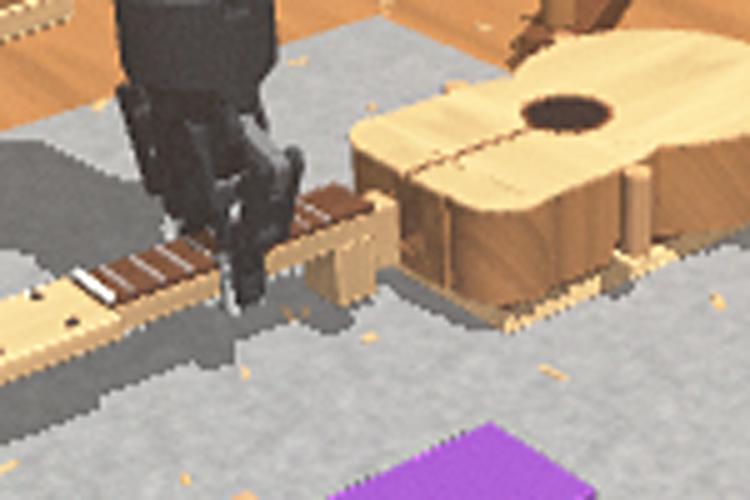

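View pics/w6.png

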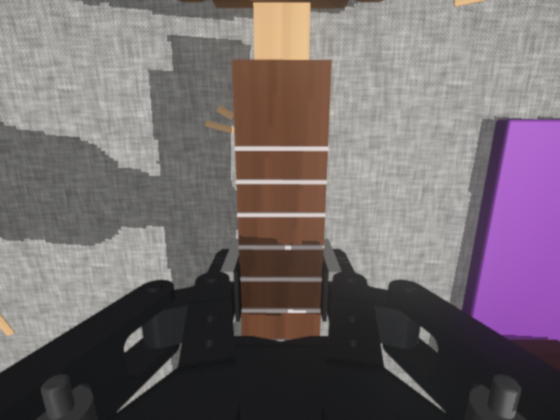

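View pics/scene6.png

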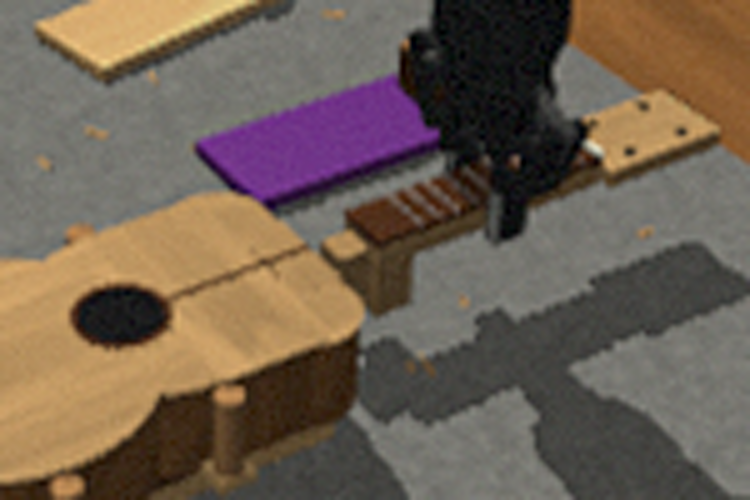

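The tenon lines up with the pocket in all three views. I'll check the lateral offset of fretboard centre to body line in side and scene, where camera bias cancels.

```bash
python3 -c "
from h import *
x=np.array([.9996,.0294]);y=np.array([-.0294,.9996])
for n,A,l,h in(('side',[(180+330/5,150+185/5),(180+375/5,150+206/5)],(180+405/5,150+176/5),(180+567/5,150+113/5)),('scene',[(240+350/5,170+213/5),(240+391/5,170+245/5)],(240+307/5,170+247/5),(240+121/5,170+316/5))):
    d=np.load(n+'6.npz');P=[ray(d,*a,.0843)[:2] for a in A];L=ray(d,*l,.083)[:2];H=ray(d,*h,.083)[:2]
    print(n,P,abs((P[0]-P[1])@y),'mid',np.mean(P,0),'line',L,'hole',H,'dy neck-line',(np.mean(P,0)-L)@y,'gap',(L-np.mean(P,0))@x,'yaw',np.degrees(np.arctan2(*(H-L)[::-1])))
"
```

```text
side [array([0.59989467, 0.13887459]), array([0.60402663, 0.10304044])] 0.035941292146405165 mid [0.60196065 0.12095751] line [0.63889016 0.12416856] hole [0.7604014  0.13129576] dy neck-line -0.0021240332468789426 gap 0.03700914320062806 yaw 3.356820382566355
scene [array([0.60327596, 0.11616105]), array([0.59991931, 0.15220909])] 0.0361322998897503 mid [0.60159763 0.13418507] line [0.63992054 0.12959341] hole [0.75632309 0.13229609] dy neck-line 0.005716518818113821 gap 0.038172587826986334 yaw 1.3300785880391632
```

Request:
play_rows:
  plan:
    - {"rotation":[0,0,0],"xyz":[4,0,0.4],"jaw":20}
    - {"rotation":[0,0,0],"xyz":[9,0,0.4],"jaw":20}
    - {"rotation":[0,0,0],"xyz":[13,0,0.4],"jaw":20}
    - {"rotation":[0,0,0],"xyz":[16,0,0.4],"jaw":20}
    - {"rotation":[0,0,0],"xyz":[19,0,0.4],"jaw":20}
    - {"rotation":[0,0,0],"xyz":[22,0,0.4],"jaw":20}
    - {"rotation":[0,0,0],"xyz":[22,0,0.4],"jaw":20}

```text
t: 8.5
tool_pos: [0.5423, 0.1258, 0.0775]
eef_rot: [[1.0, 0.03, 0.0], [0.03, -1.0, 0.0], [0.0, -0.0, -1.0]]
wrist_force: [0.4, -0.9, -1.9]
finger_gap: 0.033
```

```bash
python3 -c "
from m import *
d=wrist('w7');neck('w7')
from bench import *
print(np.round(state()['eef_rot'],4).tolist(),np.round(state()['tool_pos'],5),state()['wrist_force'],state()['wrist_torque'])
for n,(a,b,c,e) in dict(side=(150,250,180,330)).items():
    d=get_image(n);np.savez(n+'7.npz',**d);cv2.imwrite('pics/'+n+'7.png',cv2.resize(d['color'][a:b,c:e,::-1],None,fx=5,fy=5,interpolation=2))
"
```

```text
8.5 [0.5423 0.1258 0.0775] [[0.0, -0.965, -0.263, 0.065], [1.0, 0.0, 0.001, 0.001], [-0.001, -0.263, 0.965, -0.118], [0.0, 0.0, 0.0, 1.0]] [[302.2, 0.0, 280.6], [0.0, 302.2, 203.2], [0.0, 0.0, 1.0]]
angles in tool [np.float32(-0.6834471), np.float32(0.53245753)] y at heel 0.0010492541 width 0.034337666 end x 0.08496511891097083 59
plane z tool slopes deg [0.09652851 0.02820995] z0 -0.005992500245376955 at heel -0.005849297317582081 res 0.0007049423563343784
[[0.9996, 0.0296, 0.0], [0.0296, -0.9996, -0.0], [0.0, 0.0, -1.0]] [0.54193 0.12574 0.07747] [ 0.4468947   0.42521021 -0.6528059 ] [-0.00479097 -0.00310057 -0.01938666]
```

View pics/side7.png

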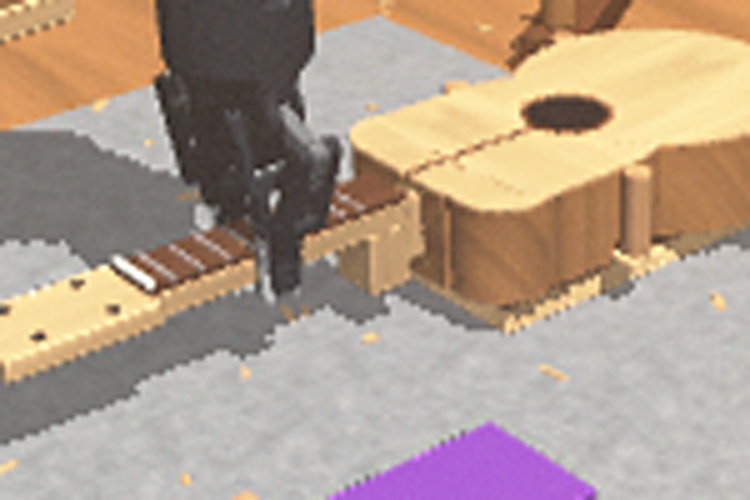

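View pics/w7.png

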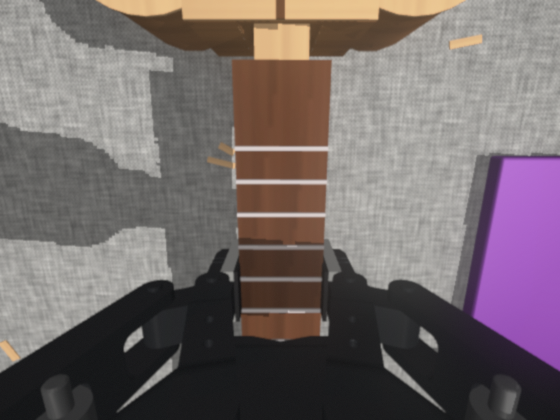

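The tenon is about 8 mm into the pocket with no side force. The body's line at u = 280 against the tenon's centre at 281.5 means about 0.5 mm off, and z is about 0.6 mm low. I'll trim both while pushing on to contact.

Request:
play_rows:
  plan:
    - {"rotation":[0,0,0],"xyz":[1,-0.5,-0.6],"jaw":20}
    - {"rotation":[0,0,0],"xyz":[4,-0.5,-0.6],"jaw":20}
    - {"rotation":[0,0,0],"xyz":[7,-0.5,-0.6],"jaw":20}
    - {"rotation":[0,0,0],"xyz":[10,-0.5,-0.6],"jaw":20}
    - {"rotation":[0,0,0],"xyz":[12,-0.5,-0.6],"jaw":20}
    - {"rotation":[0,0,0],"xyz":[14,-0.5,-0.6],"jaw":20}
    - {"rotation":[0,0,0],"xyz":[16,-0.5,-0.6],"jaw":20}
    - {"rotation":[0,0,0],"xyz":[16,-0.5,-0.6],"jaw":20}
    - {"rotation":[0,0,0],"xyz":[16,-0.5,-0.6],"jaw":20}

```text
t: 9.5
tool_pos: [0.5573, 0.1266, 0.0779]
eef_rot: [[1.0, 0.03, -0.001], [0.03, -1.0, -0.0], [-0.001, 0.0, -1.0]]
wrist_force: [-4.7, -0.3, -0.3]
finger_gap: 0.033
```

```bash
python3 -c "
from m import *
d=wrist('w8');neck('w8')
from bench import *
print(np.round(state()['eef_rot'],4).tolist(),np.round(state()['tool_pos'],5),state()['wrist_force'],state()['wrist_torque'])
"
```

```text
9.5 [0.5573 0.1266 0.0779] [[0.0, -0.965, -0.263, 0.065], [1.0, 0.0, 0.001, 0.001], [-0.001, -0.263, 0.965, -0.118], [0.0, 0.0, 0.0, 1.0]] [[302.2, 0.0, 280.6], [0.0, 302.2, 203.2], [0.0, 0.0, 1.0]]
angles in tool [np.float32(1.4265963), np.float32(0.24167497)] y at heel 0.0013947547 width 0.0335263 end x 0.0849645348667375 59
plane z tool slopes deg [ 0.20213492 -0.02254795] z0 -0.006195281410476604 at heel -0.005895408223984033 res 0.0006453492155443969
[[0.9996, 0.0297, -0.0009], [0.0297, -0.9996, -0.0002], [-0.0009, 0.0002, -1.0]] [0.55729 0.12667 0.07797] [-3.26753766  0.09335045 -0.35574404] [0.0111371  0.51533272 0.067565  ]
```

View pics/w8.png

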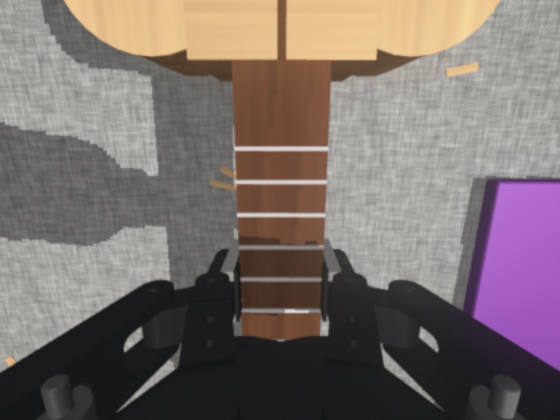

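The heel is flush: the soundboard's edge meets the fretboard's end at row 59, and the line at u = 281 sits over the neck's centre. The force is about 4 N, so the carriage has started to move. Pushing on.

Request:
play_rows:
  plan:
    - {"rotation":[0,0,0],"xyz":[1.5,0,0],"jaw":20}
    - {"rotation":[0,0,0],"xyz":[3,0,0],"jaw":20}
    - {"rotation":[0,0,0],"xyz":[4.5,0,0],"jaw":20}
    - {"rotation":[0,0,0],"xyz":[6,0,0],"jaw":20}
    - {"rotation":[0,0,0],"xyz":[7.5,0,0],"jaw":20}
    - {"rotation":[0,0,0],"xyz":[8.5,0,0],"jaw":20}
    - {"rotation":[0,0,0],"xyz":[8.5,0,0],"jaw":20}
    - {"rotation":[0,0,0],"xyz":[8.5,0,0],"jaw":20}

```text
t: 10.35
tool_pos: [0.5652, 0.1269, 0.0779]
eef_rot: [[1.0, 0.03, -0.002], [0.03, -1.0, -0.0], [-0.002, 0.0, -1.0]]
wrist_force: [-6.8, -0.9, 2.5]
finger_gap: 0.0334
```

Request:
play_rows:
  plan:
    - {"rotation":[0,0,0],"xyz":[1,0,0],"jaw":20}
    - {"rotation":[0,0,0],"xyz":[2,0,0],"jaw":20}
    - {"rotation":[0,0,0],"xyz":[2,0,0],"jaw":20}
    - {"rotation":[0,0,0],"xyz":[2,0,0],"jaw":20}

```text
t: 10.75
tool_pos: [0.5664, 0.1269, 0.0778]
eef_rot: [[1.0, 0.03, -0.004], [0.03, -1.0, -0.001], [-0.004, 0.0, -1.0]]
wrist_force: [-9.5, -0.1, 4.4]
finger_gap: 0.0329
```

Request:
play_rows:
  plan:
    - {"rotation":[0,0,0],"xyz":[1,0,0],"jaw":20}
    - {"rotation":[0,0,0],"xyz":[2,0,0],"jaw":20}
    - {"rotation":[0,0,0],"xyz":[2,0,0],"jaw":20}
    - {"rotation":[0,0,0],"xyz":[2,0,0],"jaw":20}

```text
t: 11.15
tool_pos: [0.5665, 0.1268, 0.0777]
eef_rot: [[1.0, 0.03, -0.008], [0.03, -1.0, -0.001], [-0.008, 0.001, -1.0]]
wrist_force: [-16.3, 0.9, 9.6]
finger_gap: 0.0331
```

```bash
python3 -c "
from m import *
d=wrist('w9');neck('w9')
from bench import *
print(np.round(state()['eef_rot'],4).tolist(),np.round(state()['tool_pos'],5),state()['wrist_force'],state()['wrist_torque'])
for n,(a,b,c,e) in dict(side=(140,240,210,360),scene=(200,300,170,320)).items():
    d=get_image(n);np.savez(n+'9.npz',**d);cv2.imwrite('pics/'+n+'9.png',cv2.resize(d['color'][a:b,c:e,::-1],None,fx=5,fy=5,interpolation=2))
"
```

```text
11.15 [0.5665 0.1268 0.0777] [[0.0, -0.965, -0.263, 0.065], [1.0, 0.0, 0.001, 0.001], [-0.001, -0.263, 0.965, -0.118], [0.0, 0.0, 0.0, 1.0]] [[302.2, 0.0, 280.6], [0.0, 302.2, 203.2], [0.0, 0.0, 1.0]]
angles in tool [np.float32(-0.8547545), np.float32(-0.16856514)] y at heel 0.00095232297 width 0.034272134 end x 0.08496211677115327 59
plane z tool slopes deg [-0.38099673 -0.07687001] z0 -0.006018619872546019 at heel -0.006583839906281627 res 0.0006614744205164089
[[0.9995, 0.0299, -0.0079], [0.0299, -0.9996, -0.0011], [-0.0079, 0.0009, -1.0]] [0.56646 0.12684 0.07768] [-15.43301627  -0.74744057   9.87335824] [0.08168258 1.97817103 0.12921802]
```

View pics/side9.png

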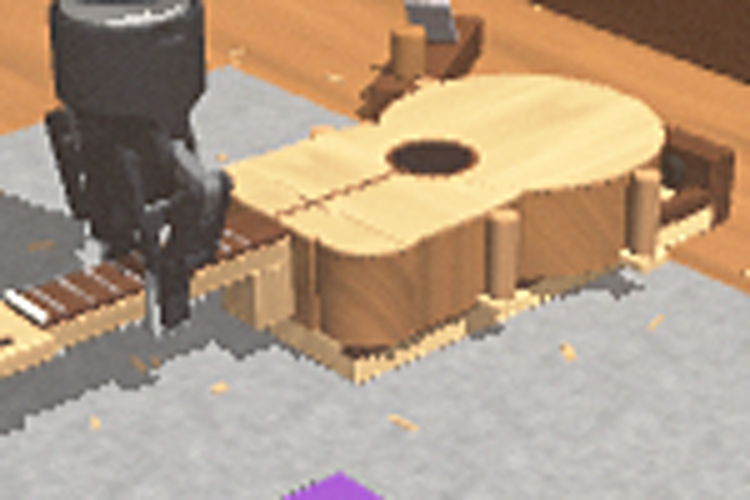

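View pics/scene9.png

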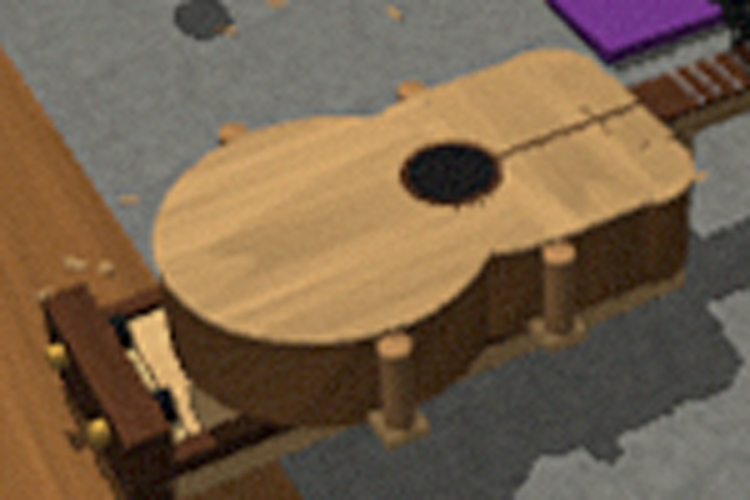

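View pics/w9.png

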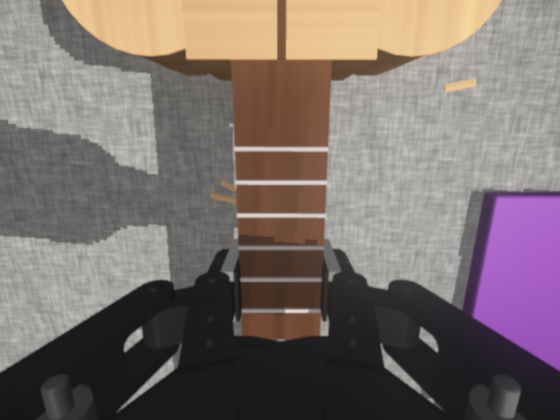

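The carriage is on its stop: 2 mm more command moved the tool only 0.1 mm, and the force rose from 9.5 to 16 N. The joint is still flush and the neck level. I'll hold briefly to confirm it is steady.

Request:
play_rows:
  plan:
    - {"rotation":[0,0,0],"xyz":[0,0,0],"jaw":20}
    - {"rotation":[0,0,0],"xyz":[0,0,0],"jaw":20}
    - {"rotation":[0,0,0],"xyz":[0,0,0],"jaw":20}
    - {"rotation":[0,0,0],"xyz":[0,0,0],"jaw":20}
    - {"rotation":[0,0,0],"xyz":[0,0,0],"jaw":20}
    - {"rotation":[0,0,0],"xyz":[0,0,0],"jaw":20}
    - {"rotation":[0,0,0],"xyz":[0,0,0],"jaw":20}
    - {"rotation":[0,0,0],"xyz":[0,0,0],"jaw":20}

```text
t: 12.1
tool_pos: [0.5665, 0.1268, 0.0777]
eef_rot: [[1.0, 0.03, -0.008], [0.03, -1.0, -0.001], [-0.008, 0.001, -1.0]]
wrist_force: [-16.2, 0.1, 8.1]
finger_gap: 0.0331
```

```bash
python3 -c "
from m import *
d=wrist('w10');neck('w10')
a=np.load('w9.npz')['color'].astype(int);print(abs(a-d['color'].astype(int)).mean())
g=np.load('w10.npz')['color'];print(g[52:66,250].tolist());print(g[52:66,312].tolist())
for n in ('w0','w10'):
    q=np.load(n+'.npz')
    p=ray(q,*((299.8,47) if n=='w0' else (215,59)),.083);print(n,p)
"
```

```text
12.1 [0.5665 0.1268 0.0777] [[0.0, -0.965, -0.263, 0.065], [1.0, 0.0, 0.001, 0.001], [-0.001, -0.263, 0.965, -0.118], [0.0, 0.0, 0.0, 1.0]] [[302.2, 0.0, 280.6], [0.0, 302.2, 203.2], [0.0, 0.0, 1.0]]
angles in tool [np.float32(0.090509176), np.float32(-0.16854332)] y at heel 0.0011604931 width 0.033855796 end x 0.08496212264321229 59
plane z tool slopes deg [-0.27913108 -0.09104262] z0 -0.0061341045405210225 at heel -0.006548203827108389 res 0.0006346321733057182
0.5274007936507936
[[229, 190, 139], [229, 190, 139], [229, 191, 140], [230, 192, 141], [231, 193, 142], [229, 191, 140], [220, 178, 130], [186, 145, 106], [140, 102, 73], [123, 85, 60], [121, 83, 59], [122, 84, 60], [122, 83, 60], [121, 84, 60]]
[[233, 196, 144], [233, 196, 144], [234, 196, 144], [234, 197, 145], [235, 199, 146], [234, 198, 145], [224, 185, 135], [190, 151, 111], [145, 107, 77], [130, 90, 65], [128, 89, 64], [128, 88, 64], [128, 88, 63], [128, 88, 64]]
w0 [0.63960688 0.12759937 0.083     ]
w10 [0.65107383 0.15069737 0.083     ]
```

The end face moved from x = 0.6396 to about 0.6518 (12 mm) and everything is steady. Handing in.

```bash
python3 -c "
from bench import *
print(finish_job())"
```

```text
the job is handed in; nothing more can be done
None
```

I lifted the neck from its stand and pushed its tenon into the mortise until the heel sat flush. I then drove the carriage back to its stop and handed in at 12.1 s, still gripping the neck and pushing with about 16 N. No verdict came back.

**Last checks that agreed:**
- **Flush joint:** the soundboard's edge meets the fretboard's end with no visible gap, and the body's dark line is centred on the neck.
- **Carriage:** the end face moved back about 12 mm. A further 2 mm of command moved the tool only 0.1 mm, while the force rose from 9.5 to 16 N, so it is against the stop.
- **Steadiness:** pose, force and finger opening did not change over the last 0.8 s of holding.
- **Jar, spool clamp and sanding block:** I never approached them, and did not re-measure them at the end.

**Checks that disagreed:**
- **Sideways offset before insertion:** picking points in the side and scene views gave −2 and +6 mm. I followed the sub-millimetre wrist-camera estimate instead, and the tenon went in without side force.
- **Tool tilt:** under load the tool tilts about 0.45° and reads about 8–10 N upward. The neck itself still measures level to about 0.2°.

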